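Set the loose rivet of a loaf-tin lid under the pan-rivet press

TASK

The rivet of the loaf-tin lid's hanging eye is loose. Slide the lid flat along the counter by its handle, round the things standing about, until the rivet sits straight under the punch tip of the rivet press, and let go of it. Then push the press's pedal, which is tucked under the wire shelf, down to its stop to set the rivet, and let the pedal come up again, leaving the lid where it is and the saucepan, pepper mill, mug, spice jar and tea tin undisturbed.

Things in the scene. Friction and masses are not known exactly. Their poses are not given: they have to be found in the camera images.
- press: Grey rivet press, fixed, 210 mm tall, elsewhere in each episode. Origin on the counter straight below the punch tip; x from its open front to its column, y to its left, z up. No base under the punch: work slides on the bare counter. Pedal on its right (y = -150 mm) between two 78 mm high cheeks at x = 95. Foot plate 8 mm high, x = 80 to 140, y = -220 to 80.
- press_column (a point): Foot of the press column (36 mm in x, 50 mm in y, 210 high), at x = 98, y = 0 mm of the press. An arm at z = 165 to 210 joins it to the head over the tip: 36 x 34 mm, from z = 73 up to 210, with a 22 mm wide nose below it down to z = 44.
- punch_tip (a point): The fixed punch tip of the press, 10 mm wide, 30 mm above the counter; axes as the press.
- pedal_pad (a point): Middle of the top of the pedal's black rubber pad, at x = -5, y = -150 mm of the press, 65 mm above the counter at rest and 37 at the stop. Pad 40 mm along press x, 52 along y; its front edge is 15 mm ahead of this point. Turns with the pedal; axes as the press at rest.
- pedal (a joint): Pedal angle in rad: 0 up (at rest), 0.28 fully down on its stop. A spring brings it back; about 3 N on the pad starts it and 11 N holds it on the stop. Hinge along press y, at press x = 95, y = -150, z = 58 mm.
- shelf_edge (a point): Middle of the front bar (8 mm thick) of the wire shelf over the pedal, 190 mm above the counter, at x = -24, y = -150 mm of the press and fixed to it. The shelf covers x = -24 to 120, y = -225 to -78; legs only at the back (x = 120). The pad ends 4 mm behind this bar, so the tool must lean to reach in under it from the front.
- lid: Flat aluminium lid of a loaf tin, 150 x 90 x 5 mm, 0.35 kg, lying on the counter. Origin at the centre of its underside, x along its length towards the rivet, z up. Black strap handle at the other end. A thin wire eye reaches 7 mm past the rivet end.
- lid_handle (a point): Centre of the lid's handle bar: 64 mm long along lid x, 12 mm thick (lid y), 12 mm high, from 30 to 42 mm above the counter, at x = -40, y = 0 of the lid, standing on two posts at its ends.
- rivet (a point): The loose rivet, a dark 12 mm dome on the lid's far end, at x = 55, y = 0 of the lid, top 9 mm above the counter.
- saucepan: Bystander: covered steel saucepan, 140 mm across, 92 mm high with knob, two black ears reaching 93 mm from the centre along its y. Origin at the centre of its underside.
- pepper_mill: Bystander: dark wooden pepper mill, 52 mm across, 140 mm high. Origin at the centre of its underside.
- mug: Bystander: white mug, 76 mm across, 90 mm high, handle to its +y (reaching about 75 mm from the centre). Origin at the centre of its underside.
- spice_jar: Bystander: amber spice jar, 44 mm across, 85 mm high. Origin at the centre of its underside.
- tea_tin: Bystander: aluminium tea tin, 66 mm across, 100 mm high. Origin at the centre of its underside.

How it is judged:
By the outcome, as a careful person would: the job done as asked, in the order asked, and still so for the second after the job is handed in, with the robot touching nothing.
It also fails if it takes over 54 s, if anything falls off the work surface, if the arm or the gripper's body presses on something with over 40 N, if the wrist force passes 120 N, or if a joint passes its speed limit or range.

ROBOT

A 6-joint arm with a two-finger parallel gripper is mounted at the origin on the work surface. World frame = base frame: x ahead of the robot, y to its left, z up, the work surface at z = 0. Lengths are in m, angles in rad, forces in N, time in s.
With the tool pointing down it reaches from about 0.35 to 0.8 m from the base axis. Payload 7.3 kg.
Tool frame: the origin (TCP) lies on the centre line of the jaws, within the pads' length; the fingertips stand 17 mm ahead of it and the grasp point (between the pads) lies 2 mm behind it; z points along the fingers, y is the line along which they close (so a half turn about z gives the same grasp; the last joint's range is limited). The gripper opens to 85 mm and grips with 20 to 120 N. Pads are 22 mm wide; open, the fingers measure 114 mm over their backs; the gripper's body (76 mm by 85 mm) begins 54 mm behind the grasp point. The pads swing forward as they close: fully open they stand 13 mm farther back than shut.
Start: joints at [1.165, 0.342, 1.524, -0, 1.275, -0.146], TCP at [0.135, 0.507, 0.248] pointing down, gripper open.
Joint ranges: [-2.53, 2.53], [-0.77, 2.02], [0.04, 2.7], [-1, 4.14], [0.28, 2.66], [-3.11, 3.11]. Speed limits (rad/s): [2.57, 2.57, 3.14, 3.14, 3.14, 3.14].

INTERFACE

Orientations are given as [roll, pitch, yaw] about the fixed x, y, z axes, in that order (R = Rz(yaw) Ry(pitch) Rx(roll)).
In Python, from rig import ctrl gives the robot as it stands.
- The arm moves only by the shell command python3 -m creep 'ROWS' [OPENING] [FORCE]. ROWS is JSON, a list of rows, each a list of 4 numbers: the shift along the tool's x, y, z in cm, then the turn about the tool's z in degrees. A call has 1 to 12 rows; each row is the pose to reach, as a shift and turn from the pose commanded when the call began, along the tool's axes at that moment; what a row does not reach only later rows make up. A row lasts 1/10 s, in which the tool goes at most 50 mm and 8.59 degrees, less where a joint would pass 70% of its speed; a pose out of reach is approached as far as the arm can. A call with a gripper value outside its range is refused whole. OPENING is the opening in per cent of the stroke, from 0 (shut) to 100 (fully open), set as the call begins (- or left out, the last holds). The fingers move at their own pace and stop on an object; FORCE is the grip in N (left out, the last holds). Time passes only in rows, so rows that repeat a pose let the fingers close. It gives the time, the measured TCP pose, the force, the opening and the grip force at its end, in the units of the state.
- ctrl.read_state(): the state, without advancing time (a new reading comes with each control period).
- ctrl.camera(name): name is "scene" or "top"; returns a dict with "frame" (480x640x3 uint8, blue, green, red), "fx", "fy", "cx", "cy" (pixels), "rvec" (rotation vector, rad) and "tvec" (3), from world to camera coordinates, as OpenCV has them. Camera axes: x right, y down, z forward; pixel columns grow to the right and rows downward; lengths in m; the calibration is good to about 2 mm. A picture is of the moment at which its call begins. There is no depth.
- ctrl.job_done(): hands the job in; it is judged then, once.
The state is a dict: "t": time; "qpos": joint angles; "qvel": joint speeds; "joint_efforts": joint torques, N m; "eef_pos": TCP position; "eef_rot": TCP orientation; "contact_force": force on the tool from outside, world axes, zero at the start; "torque": the same for the moment, N m; "grip_width": opening from 0.0 (shut) to 1.0 (fully open); "grip_force": force on a finger pad.
Only numpy, scipy, OpenCV 4.12 (cv2) and the standard library are available. Lean on these libraries where they do the work, as an engineer would, in place of code of your own. Each camera call takes 0.05 s, during which the arm holds its last target. There are 200 camera calls.

## Working session

There is one attempt and no reset: what is moved stays moved. The work goes in short steps, Python scripts to look and compute and a shell command to move; the robot and the scene stay as the last step left them, time stands still between calls to the robot, and variables do not carry over. Pictures are saved under pics/ and viewed, at most 13 in all, crops included, and the job is handed in when it is done.

```bash
mkdir -p pics; ls; python3 - <<'E'
from rig import ctrl
import cv2
for n in("scene","top"):
    c=ctrl.camera(n); cv2.imwrite(f"pics/{n}0.png",c["frame"]); print(n,c["fx"],c["cx"],c["cy"],c["rvec"],c["tvec"])
s=ctrl.read_state(); print(s["t"],s["eef_pos"],s["eef_rot"],s["contact_force"])
E
```

```text
pics
scene 573.3557769879812 311.7922890607059 235.34267422536868 [ 1.93075433  1.11957219 -0.59962914] [-0.31603427 -0.17622009  1.57212557]
top 535.3444393561767 321.5168050146453 231.82586326880963 [ 2.14138909 -2.1551326   0.17916967] [0.01976975 0.60262739 1.14326901]
0.1 [0.13471679 0.50708571 0.24768544] [-3.14020786e+00 -2.03781407e-04  2.88176133e+00] [-0.46879148 -0.57423479 -0.44824086]
```

View pics/scene0.png

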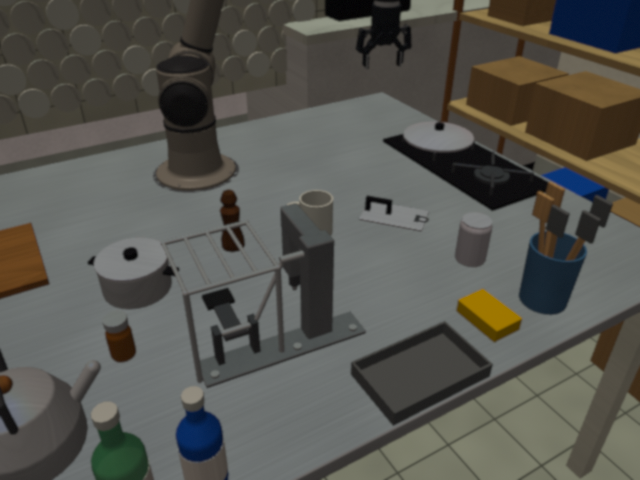

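View pics/top0.png

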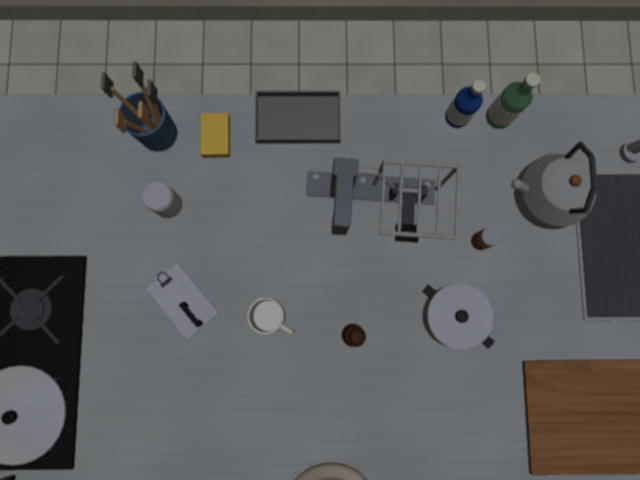

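The scene view shows the lid at (395,213), the press column at (315,280) and the pedal under the wire shelf at (220,300). In the top view the lid is at (182,302) with its eye at (164,278). Also in the top view are the press head at about (342,228), pad (407,237), mug (267,316), mill (353,335), saucepan (460,317), jar (484,239) and tea tin (158,198).

```bash
cat > h.py <<'E'
import numpy as np, cv2
from rig import ctrl
def ray(c,u,v,z):
    R=cv2.Rodrigues(np.array(c["rvec"]))[0]; o=-R.T@np.array(c["tvec"]).ravel()
    d=R.T@np.array([(u-c["cx"])/c["fx"],(v-c["cy"])/c["fy"],1]); return o+d*(z-o[2])/d[2]
def proj(c,p):
    R=cv2.Rodrigues(np.array(c["rvec"]))[0]; q=R@np.array(p)+np.array(c["tvec"]).ravel()
    return np.array([c["fx"]*q[0]/q[2]+c["cx"],c["fy"]*q[1]/q[2]+c["cy"]])
E
python3 - <<'E'
from h import *
np.set_printoptions(precision=4,suppress=True)
c=ctrl.camera("top"); f=c["frame"]
def crop(u0,v0,w,h,k):return cv2.convertScaleAbs(cv2.resize(f[v0:v0+h,u0:u0+w],None,fx=k,fy=k,interpolation=cv2.INTER_CUBIC),alpha=1.6)
a=crop(135,255,90,100,4.5); b=crop(300,150,165,100,4.5)
im=np.zeros((460,760,3),np.uint8); 
b=crop(300,150,165,100,4.5)
cv2.imwrite("pics/lid.png",crop(135,255,90,90,6)); cv2.imwrite("pics/press.png",cv2.convertScaleAbs(b,alpha=1.3))
for n,u,v,z in [("eye",164,278,.003),("h1",182,305,.042),("h2",198,323,.042),("head",342,233,.21),("headback",346,158,.21),("padbase",407,230,.065),
 ("mug",267,316,.09),("mill",353,335,.14),("pan",460,317,.085),("jar",487,238,.085),("tin",157,197,.1),
 ("fpL",307,185,.008),("fpR",435,190,.008),("shelfL",380,235,.19),("shelfR",455,237,.19)]: print(n,ray(c,u,v,z)[:2])
E
```

```text
eye [0.5055 0.3727]
h1 [0.4439 0.3206]
h2 [0.405  0.2848]
head [ 0.575  -0.0209]
headback [ 0.7232 -0.0307]
padbase [ 0.6029 -0.1712]
mug [0.419  0.1315]
mill [ 0.3806 -0.0437]
pan [ 0.4139 -0.2735]
jar [ 0.5814 -0.3397]
tin [0.6714 0.3669]
fpL [0.7189 0.0483]
fpR [ 0.7057 -0.2496]
shelfL [ 0.5737 -0.096 ]
shelfR [ 0.569  -0.2426]
```

View pics/lid.png

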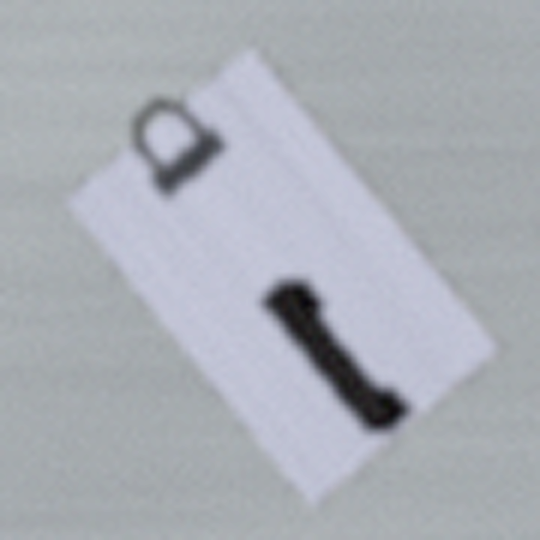

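View pics/press.png

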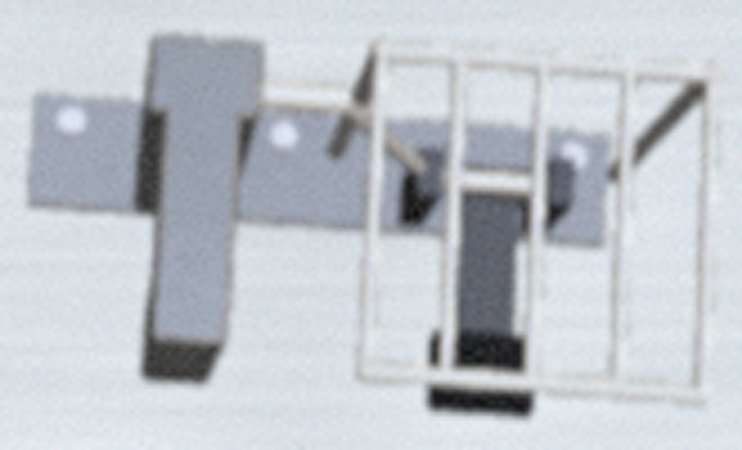

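The lid crop shows corners at (72,203), (253,50), (495,350), (315,505). The press crop shows the foot plate's front edge from (30,205) to (602,242), the head's front edge from (150,342) to (222,342), and the shelf's front bar from (360,376) to (702,396).

```bash
cat >> h.py <<'E'
def fit(L,W):
    L=np.array(L,float);W=np.array(W,float);l=L@[1,1j];w=W@[1,1j]
    a=np.sum((w-w.mean())*np.conj(l-l.mean()));th=np.angle(a);t=w.mean()-np.exp(1j*th)*l.mean()
    return t,th,np.abs(w-t-np.exp(1j*th)*l)
def tf(t,th,x,y): q=t+np.exp(1j*th)*(x+1j*y); return np.array([q.real,q.imag])
def itf(t,th,p): q=(p[0]+1j*p[1]-t)*np.exp(-1j*th); return np.array([q.real,q.imag])
E
python3 - <<'E'
from h import *
np.set_printoptions(precision=4,suppress=True)
c=ctrl.camera("top")
P=[(30,205,.008,80,80),(38,95,.008,140,80),(602,242,.008,80,-220),(360,376,.19,-24,-78),(702,396,.19,-24,-225),(152,342,.21,-18,17),(222,342,.21,-18,-17),(150,38,.21,116,25),(265,44,.21,116,-25)]
t,th,r=fit([(p[3]/1e3,p[4]/1e3) for p in P],[ray(c,300+p[0]/4.5,150+p[1]/4.5,p[2])[:2] for p in P])
print("press",t,th,r)
lc=[(72,203,75,45),(253,50,75,-45),(495,350,-75,-45),(315,505,-75,45)]
W=[ray(c,135+u/6,255+v/6,.005)[:2] for u,v,_,_ in lc]
l,lh,r=fit([(a/1e3,b/1e3) for *_,a,b in lc],W); print("lid",l,lh,r)
print("handle",tf(l,lh,-.04,0),"rivet",tf(l,lh,.055,0))
print("pad",tf(t,th,-.005,-.15))
hb=[ray(c,135+u/6,255+v/6,.042)[:2] for u,v in((290,290),(380,415))]; print("handle seen",np.mean(hb,0),np.degrees(np.arctan2(*(hb[0]-hb[1])[::-1])))
for n,u,v,z in [("mug",267,316,.09),("mill",353,335,.14),("pan",460,317,.085),("jar",487,238,.085),("tin",157,197,.1)]: print(n,itf(t,th,ray(c,u,v,z)),ray(c,u,v,z)[:2])
print("lid in press",itf(t,th,(l.real,l.imag)),lh-th)
E
```

```text
press (0.6068142461492446-0.022143215405731338j) -0.07345666652878029 [0.0029 0.0026 0.0032 0.0021 0.0007 0.002  0.0028 0.0019 0.0012]
lid (0.453616818572506+0.32944128485188895j) 0.7010376365291939 [0.0029 0.0015 0.0031 0.002 ]
handle [0.423  0.3036] rivet [0.4956 0.3649]
pad [ 0.5908 -0.1714]
handle seen [0.425  0.3009] 36.92519437476958
mug [-0.1986  0.1395] [0.419  0.1315]
mill [-0.224  -0.0381] [ 0.3806 -0.0437]
pan [-0.1739 -0.2648] [ 0.4139 -0.2735]
jar [-0.0021 -0.3186] [ 0.5814 -0.3397]
tin [0.0359 0.3927] [0.6714 0.3669]
lid in press [-0.1786  0.3394] 0.7744943030579742
```

```bash
cat >> h.py <<'E'
T,TH=0.6068-0.0221j,-0.0735
def rows(*tg):
    """targets (x,y,z,tool yaw deg) -> shift cm in tool axes, turn deg, from the measured pose"""
    s=ctrl.read_state();p=np.array(s["eef_pos"]);y=s["eef_rot"][2];c,n=np.cos(y),np.sin(y)
    print("t",round(s["t"],2),p.round(4),np.array(s["eef_rot"]).round(4),"yaw",round(np.degrees(y),1),"F",np.array(s["contact_force"]).round(1),s["grip_width"],s["grip_force"])
    for X in tg:
        d=np.array(X[:3])-p; a=(X[3]-np.degrees(y)+180)%360-180
        print(np.round([100*(c*d[0]+n*d[1]),100*(n*d[0]-c*d[1]),-100*d[2],-a],2))
E
python3 -c "
from h import *
rows((.424,.302,.12,218.6),(.424,.302,.034,218.6))"
```

```text
t 0.2 [0.1348 0.5072 0.2479] [-3.1407e+00 -1.0000e-04  2.8818e+00] yaw 165.1 F [ 0.4 -0.3  0.8] 0.9982813963979948 0.0
[-33.22 -12.4   12.79 -53.48]
[-33.22 -12.4   21.39 -53.48]
```

```bash
python3 -m creep '[[-4,-1.5,0.5,-7],[-8,-3,1.5,-14],[-12,-4.5,3,-21],[-16,-6,4.5,-28],[-20,-7.5,6,-35],[-24,-9,8,-42],[-28,-10.5,10,-48],[-31,-11.6,12,-53.5],[-33.2,-12.4,12.8,-53.5],[-33.2,-12.4,12.8,-53.5],[-33.2,-12.4,12.8,-53.5]]' 70
python3 - <<'E'
from h import *
rows((.424,.302,.034,218.6))
c=ctrl.camera("top");s=ctrl.camera("scene")
a=cv2.resize(c["frame"][240:370,110:250],None,fx=2.8,fy=2.8);b=cv2.resize(s["frame"][110:240,330:470],None,fx=2.8,fy=2.8)
cv2.imwrite("pics/hover.png",cv2.convertScaleAbs(np.hstack([a,b]),alpha=1.4))
E
```

```text
t: 1.3
eef_pos: [0.4237, 0.3021, 0.1201]
eef_rot: [3.141, -0.001, -2.469]
contact_force: [-0.4, 0.7, 0.3]
grip_width: 0.699
grip_force: 0.0
t 1.3 [0.4237 0.3021 0.1201] [ 3.1411e+00 -8.0000e-04 -2.4691e+00] yaw -141.5 F [-0.4  0.7  0.3] 0.6993467228923965 0.0
[-0.02 -0.03  8.61 -0.07]
```

View pics/hover.png

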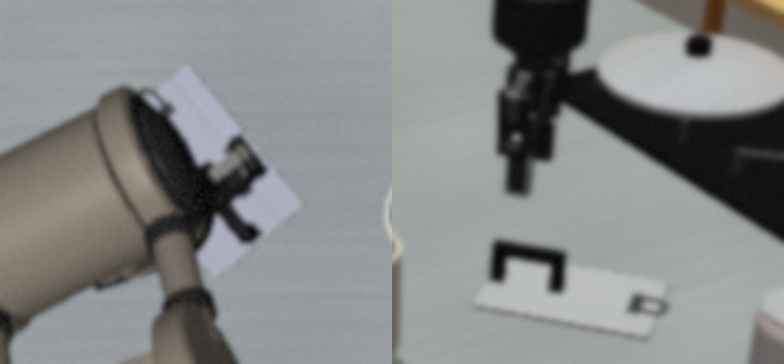

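The hover view shows the jaws above the handle with the closing line across the bar. The scene half has the tips at (517,190), straight over the bar at (528,250). I'll go down and grip.

```bash
python3 -m creep '[[0,0,3,0],[0,0,6,0],[0,0,8,0],[0,0,8.6,0],[0,0,8.6,0]]' 60 && python3 -m creep '[[0,0,0,0],[0,0,0,0],[0,0,0,0],[0,0,0,0],[0,0,0,0],[0,0,0,0]]' 0 60
python3 - <<'E'
from h import *
# lid poses in the press frame (centre, yaw); tool = handle, tool yaw = lid yaw+180
rows(*[(*tf(T,TH,x/1e3-.04*np.cos(a),y/1e3-.04*np.sin(a)),.034,np.degrees(a+TH)+180) for x,y,a in [(-178.6,339.4,np.radians(43)),(-80,300,np.radians(20)),(-60,200,np.radians(-15)),(-55*np.cos(.7),55*np.sin(.7),-.7)]])
E
```

```text
t: 1.9
eef_pos: [0.4231, 0.3029, 0.0343]
eef_rot: [3.141, -0.001, -2.466]
contact_force: [0.4, -0.5, 0.5]
grip_width: 0.598
grip_force: 0.0
t: 2.5
eef_pos: [0.4244, 0.3028, 0.0356]
eef_rot: [-3.141, 0.002, -2.468]
contact_force: [-1.6, 0.7, 7.1]
grip_width: 0.123
grip_force: 59.8
t 2.5 [0.4244 0.3028 0.0356] [-3.1415e+00  2.5000e-03 -2.4678e+00] yaw -141.4 F [-1.6  0.7  7.1] 0.12300148781893241 59.77636992931366
[ 0.06  0.25  0.16 -0.18]
[-4.81 -7.78  0.16 22.82]
[ -1.04 -14.64   0.16  57.82]
[  7.2  -27.34   0.16  82.93]
```

```bash
python3 -m creep '[[-1,-1.3,0,3],[-2,-2.7,0,7],[-3,-4.2,0,11],[-4,-6,0,16],[-4.8,-7.8,0,23],[-4.5,-9.2,0,29],[-4,-10.5,0,35],[-3.2,-11.7,0,41],[-2.4,-12.9,0,47],[-1.7,-13.8,0,53],[-1,-14.6,0,58],[-1,-14.6,0,58]]'
python3 - <<'E'
from h import *
rows(*[(*tf(T,TH,x/1e3-.04*np.cos(a),y/1e3-.04*np.sin(a)),.034,np.degrees(a+TH)+180) for x,y,a in [(-55*np.cos(.7),55*np.sin(.7),-.7)]])
c=ctrl.camera("top");s=ctrl.camera("scene")
a=cv2.resize(c["frame"][160:350,150:390],(480,380));b=cv2.resize(s["frame"][150:340,240:400],(320,380))
cv2.imwrite("pics/mid.png",cv2.convertScaleAbs(np.hstack([a,b]),alpha=1.4))
E
```

```text
t: 3.7
eef_pos: [0.5239, 0.1934, 0.0356]
eef_rot: [3.141, 0.002, 2.8]
contact_force: [-0.3, -3.9, 5.8]
grip_width: 0.123
grip_force: 59.7
t 3.7 [0.5239 0.1934 0.0356] [3.1406e+00 2.5000e-03 2.7999e+00] yaw 160.4 F [-0.3 -3.9  5.8] 0.12348506409857588 59.701584577560425
[ -6.4  -13.55   0.16  24.74]
```

View pics/mid.png

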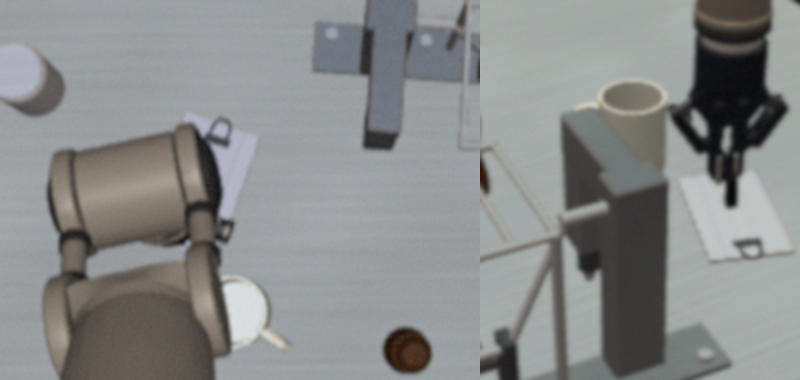

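The mid view shows the lid held flat with its eye at (218,130), clear of the mug at (240,310) and the tea tin at (20,75). The path to the press head is free. I'll keep the lid yaw near -15° so the wrist stays clear of the head.

```bash
python3 - <<'E'
from h import *
a=np.radians(-15)
rows(*[(*tf(T,TH,x/1e3-.095*np.cos(a),y/1e3-.095*np.sin(a)),.034,np.degrees(a+TH)+180) for x,y in [(-20,100),(-15,30),(0,0)]])
c=ctrl.camera("top")
for u,v in((260,255),(175,260),(228,230)): print(ray(c,u,v,.3),ray(c,u,v,.25))
E
```

```text
t 3.8 [0.5239 0.1936 0.0356] [3.1410e+00 2.5000e-03 2.8027e+00] yaw 160.6 F [ 0.1 -3.4  6.3] 0.1257477108939143 59.769827127456665
[-0.94 -8.5   0.16 -0.21]
[ -3.26 -15.12   0.16  -0.21]
[ -5.49 -17.62   0.16  -0.21]
[0.52372865 0.12612175 0.3       ] [0.52925575 0.13118681 0.25      ]
[0.51594871 0.27211672 0.3       ] [0.52105357 0.28510517 0.25      ]
[0.56773905 0.18210267 0.3       ] [0.57565466 0.1902059  0.25      ]
```

```bash
python3 -m creep '[[-0.3,-1.8,0,0],[-0.5,-3.6,0,0],[-0.7,-5.4,0,0],[-0.9,-7.2,0,0],[-1.2,-9,0,0],[-2,-11,0,0],[-2.7,-13,0,0],[-3.3,-14.8,0,0],[-4.2,-16.2,0,0],[-5,-17.2,0,0],[-5.5,-17.6,0,0],[-5.5,-17.6,0,0]]'
python3 - <<'E'
from h import *
c=ctrl.camera("top");s=ctrl.camera("scene")
a=cv2.resize(c["frame"][150:270,280:400],(400,400),interpolation=2);b=cv2.resize(s["frame"][200:320,230:350],(400,400),interpolation=2)
cv2.imwrite("pics/under.png",cv2.convertScaleAbs(np.hstack([a,b]),alpha=1.5))
rows()
for n,q in(("top",c),("scene",s)): print(n,[(k,proj(q,(*tf(T,TH,0,0),z)).round(1)) for k,z in(("tip",.03),("rivet",.009))])
E
```

```text
t: 5.05
eef_pos: [0.5169, 0.0094, 0.0356]
eef_rot: [3.141, 0.002, 2.803]
contact_force: [-1.6, -2.1, 8.1]
grip_width: 0.125
grip_force: 60.1
t 5.15 [0.5169 0.0094 0.0356] [-3.1413e+00  2.2000e-03  2.8037e+00] yaw 160.6 F [-1.7 -3.1  7.9] 0.1274221351311153 60.03572165966034
top [('tip', array([338.3, 231. ])), ('rivet', array([337.9, 232.4]))]
scene [('tip', array([293.5, 287.1])), ('rivet', array([293.7, 295.5]))]
```

View pics/under.png

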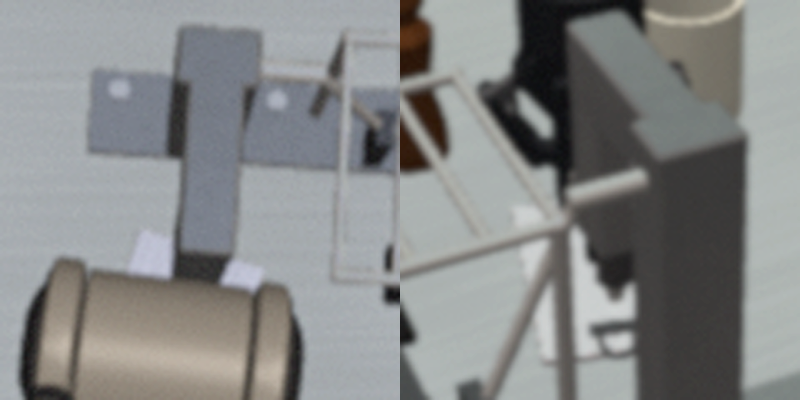

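The punch tip shows at (615,297) in the right half, which is scene pixel (294.5,289). That agrees with the prediction to about 1 px. The lid's eye fitting lies just in front of it at about (610,330), so I need a closer crop.

```bash
python3 - <<'E'
from h import *
s=ctrl.camera("scene")
for i in range(5):  # average out noise
    f=s["frame"].astype(float) if i==0 else f+ctrl.camera("scene")["frame"]
f=(f/5).astype(np.uint8); np.save("s.npy",f)
cv2.imwrite("pics/close.png",cv2.convertScaleAbs(cv2.resize(f[268:318,258:322],(768,600),interpolation=2),alpha=2))
st=ctrl.read_state();p=np.array(st["eef_pos"]);a=st["eef_rot"][2]+np.pi
L=p[0]+1j*p[1]+.04*np.exp(1j*a)
print(np.degrees(a))
for x,y,z in[(.055,0,.009),(.055,0,.005),(.075,.045,.005),(.075,-.045,.005),(.082,0,.002),(-.075,.045,.005),(-.075,-.045,.005)]:
    q=proj(s,(*tf(L,a,x,y),z)); print(x,y,q.round(1),((q-[258,268])*12).round())
q=proj(s,(*tf(T,TH,0,0),.03));print("tip",q,(q-[258,268])*12)
J=[(proj(s,(*tf(T,TH,x,y),.009))-proj(s,(*tf(T,TH,0,0),.009)))*12 for x,y in((.01,0),(0,.01))];print(J)
E
```

```text
340.65033766342634
0.055 0 [293.7 295.4] [428. 329.]
0.055 0 [293.7 297. ] [428. 348.]
0.075 0.045 [318.2 300.8] [722. 393.]
0.075 -0.045 [272.1 306.4] [169. 461.]
0.082 0 [295.9 307.1] [455. 470.]
-0.075 0.045 [305.1 255.9] [ 566. -145.]
-0.075 -0.045 [263.5 260.5] [ 66. -90.]
tip [293.45555073 287.13236305] [425.46660874 229.58835656]
[array([25.06052295, 36.09158808]), array([ 55.95322272, -17.25487705])]
```

View pics/close.png

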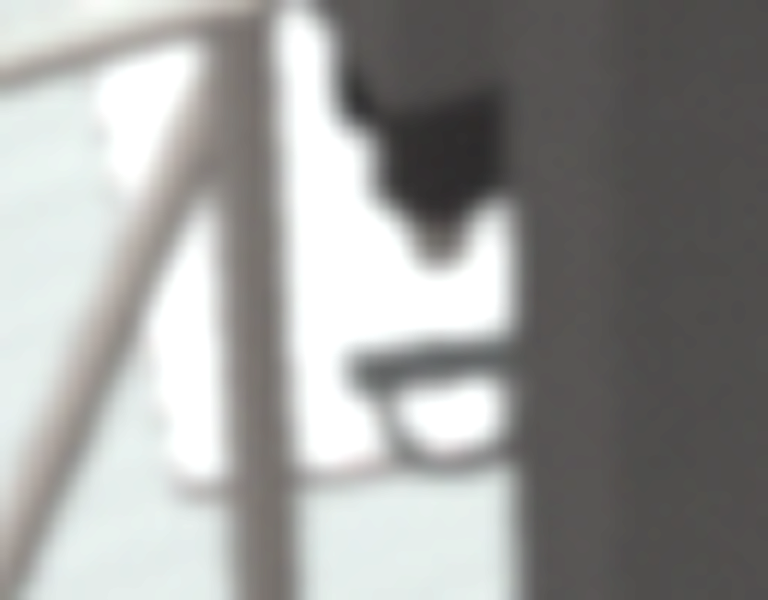

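The close crop shows the tip centre near (440,250) and the fitting's centre near (432,353). A rivet straight below the tip would be at about (442,351), so the lid needs roughly 1 to 1.5 mm more in press x and y. I'll nudge it, then let go.

```bash
python3 -m creep '[[-0.05,0.08,0,0],[-0.09,0.15,0,0],[-0.09,0.15,0,0],[-0.09,0.15,0,0]]' && python3 - <<'E'
from h import *
rows()
f=sum(ctrl.camera("scene")["frame"].astype(float) for i in range(4))/4
o=np.load("s.npy").astype(float)
# shift of eye/lid edge patch
a=o[291:312,270:300].mean(2).astype(np.float32);b=f[291:312,270:300].mean(2).astype(np.float32)
print(cv2.phaseCorrelate(a,b)); np.save("s2.npy",f.astype(np.uint8))
E
python3 -m creep '[[0,0,0,0],[0,0,0,0],[0,0,0,0],[0,0,0,0],[0,0,0,0]]' 60 && python3 -m creep '[[0,0,-1,0],[0,0,-3,0],[0,0,-6,0],[0,0,-10,0],[0,0,-14,0],[0,0,-18,0],[0,0,-22,0],[0,0,-24,0],[0,0,-24,0]]' 60
python3 - <<'E'
from h import *
rows()
c=ctrl.camera("top");f=sum(ctrl.camera("scene")["frame"].astype(float) for i in range(4))/4
b=cv2.resize(f[268:318,258:322].astype(np.uint8),(512,400),interpolation=2);a=cv2.resize(c["frame"][180:300,300:390],(288,400),interpolation=2)
cv2.imwrite("pics/free.png",np.hstack([cv2.convertScaleAbs(a,alpha=1.4),cv2.convertScaleAbs(b,alpha=1.5)]))
E
```

```text
t: 5.8
eef_pos: [0.5175, 0.0104, 0.0356]
eef_rot: [-3.141, 0.001, 2.803]
contact_force: [-4.9, -4.2, 10.0]
grip_width: 0.127
grip_force: 60.3
t 5.8 [0.5175 0.0104 0.0356] [-3.1406e+00  7.0000e-04  2.8035e+00] yaw 160.6 F [-4.9 -4.2 10. ] 0.12734631882019387 60.330825448036194
((0.15515191048816668, 0.08668244569457961), 1.0058599164088566)
t: 6.5
eef_pos: [0.5176, 0.0114, 0.0342]
eef_rot: [3.142, -0.0, 2.803]
contact_force: [-0.7, -0.1, -0.1]
grip_width: 0.601
grip_force: 0.0
t: 7.4
eef_pos: [0.5188, 0.0112, 0.2784]
eef_rot: [3.14, 0.007, 2.803]
contact_force: [0.1, 0.1, 1.0]
grip_width: 0.603
grip_force: 0.0
t 7.4 [0.5188 0.0112 0.2784] [3.1399 0.0074 2.8034] yaw 160.6 F [0.1 0.1 1. ] 0.6028342619981724 0.0
```

View pics/free.png

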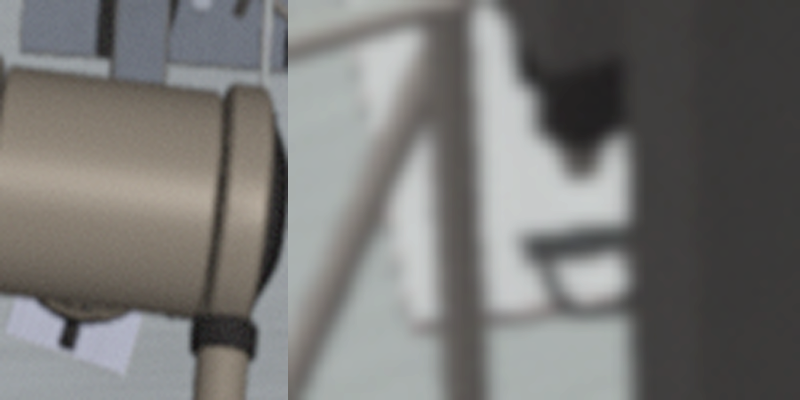

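The lid is free, flat and still. The tip is at (582,175) and the fitting's centre at about (578,243), so they line up. Before doing the pedal, I'll check high up and clear of everything whether the tool leans when it is sent past its reach.

```bash
python3 -m creep '[[-0.6,-1.5,-3,-7],[-1.2,-3,-6,-14],[-1.6,-4.6,-8,-15],[-1.6,-4.6,-8,-15]]' 0 && python3 -m creep '[[-5,0,0,0],[-10,0,0,0],[-15,0,0,0],[-20,0,0,0],[-25,0,0,0],[-30,0,0,0],[-35,0,0,0],[-40,0,0,0]]'
python3 -c "
from h import *
rows();print(np.array(ctrl.read_state()['qpos']).round(3))"
```

```text
t: 8.05
eef_pos: [0.5181, -0.0391, 0.3559]
eef_rot: [-3.141, 0.003, 3.063]
contact_force: [-0.3, 0.2, 0.4]
grip_width: -0.004
grip_force: 0.0
t: 8.85
eef_pos: [0.8028, -0.0588, 0.3135]
eef_rot: [3.139, 0.016, 3.065]
contact_force: [-0.3, 0.2, -1.7]
grip_width: -0.001
grip_force: 0.0
t 8.85 [ 0.8028 -0.0588  0.3135] [3.1394 0.016  3.065 ] yaw 175.6 F [-0.3  0.2 -1.7] -0.0012313632532330544 0.0
[-0.169  1.047  0.045  0.004  2.034 -1.662]
```

```bash
python3 -m creep '[[-30,0,-30,0],[-60,0,-60,0],[-60,0,-60,0],[-60,0,-60,0]]'
python3 -c "
from h import *
rows();print(np.array(ctrl.read_state()['qpos']).round(3))"
```

```text
t: 9.25
eef_pos: [0.7829, -0.0583, 0.3845]
eef_rot: [-3.141, 0.076, 3.065]
contact_force: [-1.1, -0.9, 0.1]
grip_width: 0.003
grip_force: 0.0
t 9.25 [ 0.7829 -0.0583  0.3845] [-3.1411  0.0756  3.065 ] yaw 175.6 F [-1.1 -0.9  0.1] 0.003005401557810363 0.0
[-0.174  0.961  0.036  0.008  2.07  -1.665]
```

```bash
python3 -m creep '[[3,0,0,0],[6,0,0,0],[10,0,0,0],[12,0,0,0],[12,0,0,0]]'
python3 -c "
from h import *
rows();print(np.array(ctrl.read_state()['qpos']).round(3))"
```

```text
t: 9.75
eef_pos: [0.6579, -0.048, 0.3714]
eef_rot: [3.141, 0.063, 3.065]
contact_force: [1.6, -0.0, 0.2]
grip_width: 0.002
grip_force: 0.0
t 9.75 [ 0.6579 -0.048   0.3714] [3.1408 0.0632 3.0651] yaw 175.6 F [ 1.6 -0.   0.2] 0.002231160011518482 0.0
[-0.193  0.526  0.906  0.008  1.647 -1.686]
```

The lean stays once gained (0.063 rad towards the front). With the jaws fully open along press x, the front finger stands 57 mm ahead of the axis. That lets the finger go under the bar while the gripper's body stays in front of it.

```bash
cat >> h.py <<'E'
from scipy.spatial.transform import Rotation as Ro
def rows3(*tg):
    """press-frame TCP targets (x,y,z mm) -> shift cm in the tool axes, full rotation"""
    s=ctrl.read_state();p=np.array(s["eef_pos"]);R=Ro.from_euler("xyz",s["eef_rot"]).as_matrix()
    print("t",round(s["t"],2),p.round(4),"press",(itf(T,TH,p)*1e3).round(1),np.array(s["eef_rot"]).round(3),"F",np.array(s["contact_force"]).round(1),"\ntool y,z",R[:,1].round(3),R[:,2].round(3))
    for x,y,z in tg: print((R.T@(np.array([*tf(T,TH,x/1e3,y/1e3),z/1e3])-p)*100).round(2))
E
python3 -c "
from h import *
rows3((-115,-142,330),(-115,-142,300))"
```

```text
t 9.75 [ 0.6579 -0.048   0.3714] press [ 52.9 -22.1] [3.141 0.063 3.065] F [ 1.6 -0.   0.2] 
tool y,z [0.076 0.997 0.001] [ 0.063 -0.004 -0.998]
[ 16.98 -12.04   3.06]
[ 17.17 -12.04   6.06]
```

```bash
python3 -m creep '[[2,-1.4,0,8],[4,-2.8,0,16],[6,-4.2,0,24],[8,-5.6,0,32],[10,-7,0,40],[12,-8.4,1,48],[14,-9.8,2,56],[16,-11.2,3,64],[17,-12,3,72],[17,-12,3,80],[17,-12,3,88],[17,-12,3,90]]' 100
python3 -c "
from h import *
rows3((-115,-142,100),(-66,-142,100));print(np.array(ctrl.read_state()['qpos']).round(3))"
```

```text
t: 10.95
eef_pos: [0.4897, -0.157, 0.3321]
eef_rot: [3.066, 0.002, 1.489]
contact_force: [0.1, -0.1, -0.7]
grip_width: 0.999
grip_force: 0.0
t 10.95 [ 0.4897 -0.157   0.3321] press [-106.8 -143.2] [3.066e+00 2.000e-03 1.489e+00] F [ 0.1 -0.1 -0.7] 
tool y,z [ 0.994 -0.081  0.075] [ 0.075 -0.008 -0.997]
[ 0.16 -2.56 23.08]
[ 0.2   2.33 23.45]
[-0.475  0.228  1.454  0.027  1.39  -0.398]
```

```bash
python3 -m creep '[[0.1,-1.5,3,0],[0.1,-2.5,7,0],[0.1,-2.5,11,0],[0.1,-2.5,15,0],[0.1,-2.5,19,0],[0.1,-2.5,22,0],[0.1,-2.5,23.1,0],[0.1,-2.5,23.1,0]]' && python3 -m creep '[[0,1,0,0],[0,2,0,0],[0,3,0,0],[0,3.5,0,0],[0,3.5,0,0]]'
python3 - <<'E'
from h import *
rows3((-66,-142,100),(-66,-142,30))
c=ctrl.camera("top");s=ctrl.camera("scene")
a=cv2.resize(c["frame"][150:290,360:500],(400,400),interpolation=2);b=cv2.resize(s["frame"][200:370,160:330],(400,400),interpolation=2)
cv2.imwrite("pics/pedal.png",cv2.convertScaleAbs(np.hstack([a,b]),alpha=1.5))
E
```

```text
t: 11.75
eef_pos: [0.4808, -0.155, 0.0971]
eef_rot: [3.072, 0.0, 1.494]
contact_force: [0.5, 1.0, 0.2]
grip_width: 1.002
grip_force: 0.0
t: 12.25
eef_pos: [0.5095, -0.1552, 0.0972]
eef_rot: [3.086, -0.004, 1.495]
contact_force: [-20.1, 4.0, -0.7]
grip_width: 0.997
grip_force: 0.0
t 12.25 [ 0.5095 -0.1552  0.0972] press [ -87.3 -139.9] [ 3.086 -0.004  1.495] F [-20.1   4.   -0.7] 
tool y,z [ 0.996 -0.076  0.055] [ 0.055 -0.    -0.998]
[-0.2   2.14 -0.16]
[-0.23  1.75  6.83]
```

View pics/pedal.png

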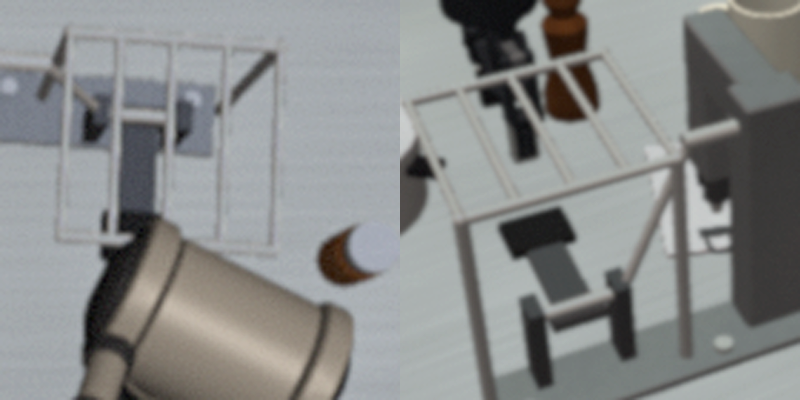

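The picture shows the pad at (535,232) still up and the fingers in front of the shelf bar at (525,150). The 20 N push means the finger knuckles touch the bar at this height. I'll back off, go lower and feel forward gently.

```bash
python3 -m creep '[[0,-1,0,0],[0,-1.5,1,0],[0,-1.5,2.6,0],[0,-1.5,2.6,0]]' && python3 -m creep '[[0,0.4,0,0],[0,0.7,0,0],[0,0.9,0,0],[0,0.9,0,0]]'
python3 -c "
from h import *
rows3((-66,-142,70))"
python3 -m creep '[[0,0.2,0,0],[0,0.4,0,0],[0,0.4,0,0]]'
python3 -c "
from h import *
rows3((-66,-142,70))"
```

```text
t: 12.75
eef_pos: [0.5015, -0.156, 0.0713]
eef_rot: [3.074, -0.001, 1.494]
contact_force: [0.6, 0.6, -0.2]
grip_width: 1.0
grip_force: 0.0
t: 13.15
eef_pos: [0.5111, -0.157, 0.0731]
eef_rot: [3.072, 0.0, 1.494]
contact_force: [0.1, 0.3, -0.3]
grip_width: 1.002
grip_force: 0.0
t 13.15 [ 0.5111 -0.157   0.0731] press [ -85.6 -141.6] [3.072 0.    1.494] F [ 0.1  0.3 -0.3] 
tool y,z [ 0.995 -0.076  0.07 ] [ 0.07  -0.006 -0.998]
[-0.04  1.93  0.45]
t: 13.45
eef_pos: [0.5146, -0.1572, 0.0729]
eef_rot: [3.072, -0.0, 1.494]
contact_force: [-0.1, -0.4, 0.4]
grip_width: 0.999
grip_force: 0.0
t 13.45 [ 0.5146 -0.1572  0.0729] press [ -82.  -141.5] [ 3.072 -0.     1.494] F [-0.1 -0.4  0.4] 
tool y,z [ 0.995 -0.076  0.069] [ 0.069 -0.005 -0.998]
[-0.05  1.58  0.4 ]
```

```bash
python3 -m creep '[[0,0.2,0,0],[0,0.4,0,0],[0,0.4,0,0]]'; python3 -m creep '[[0,0.2,0,0],[0,0.4,0,0],[0,0.4,0,0]]'; python3 -m creep '[[0,0.2,0,0],[0,0.3,0,0],[0,0.3,0,0]]'
python3 -c "
from h import *
rows3((-66,-142,70))"
```

```text
t: 13.75
eef_pos: [0.5186, -0.1575, 0.0731]
eef_rot: [3.073, -0.0, 1.494]
contact_force: [0.3, 0.4, -0.6]
grip_width: 1.0
grip_force: 0.0
t: 14.05
eef_pos: [0.5226, -0.1578, 0.0734]
eef_rot: [3.072, -0.0, 1.494]
contact_force: [-0.2, -0.2, -0.0]
grip_width: 1.001
grip_force: 0.0
t: 14.35
eef_pos: [0.5254, -0.158, 0.0736]
eef_rot: [3.073, -0.0, 1.494]
contact_force: [0.7, 0.4, 0.5]
grip_width: 0.998
grip_force: 0.0
t 14.35 [ 0.5254 -0.158   0.0736] press [ -71.2 -141.5] [ 3.073 -0.     1.494] F [0.7 0.4 0.5] 
tool y,z [ 0.995 -0.076  0.069] [ 0.069 -0.005 -0.998]
[-0.05  0.49  0.39]
```

```bash
python3 -m creep '[[0,0.2,0,0],[0,0.4,0,0],[0,0.4,0,0]]'; python3 -m creep '[[0,0.2,0,0],[0,0.3,0,0],[0,0.3,0,0]]'
python3 -c "
from h import *
rows3((-64,-142,70),(-64,-142,30))"
```

```text
t: 14.65
eef_pos: [0.5296, -0.1583, 0.0739]
eef_rot: [3.072, -0.0, 1.494]
contact_force: [-0.2, -0.2, -0.3]
grip_width: 0.999
grip_force: 0.0
t: 14.95
eef_pos: [0.5324, -0.1585, 0.0741]
eef_rot: [3.073, -0.0, 1.494]
contact_force: [-0.1, -0.4, 0.4]
grip_width: 1.0
grip_force: 0.0
t 14.95 [ 0.5324 -0.1585  0.0741] press [ -64.2 -141.5] [ 3.073 -0.     1.494] F [-0.1 -0.4  0.4] 
tool y,z [ 0.995 -0.076  0.069] [ 0.069 -0.005 -0.998]
[-0.05 -0.01  0.41]
[-0.05 -0.28  4.4 ]
```

```bash
python3 -m creep '[[0,0,0.5,0],[0,0,1,0],[0,0,1.5,0],[0,0,1.5,0]]'; python3 -m creep '[[0,0,0.5,0],[0,-0.1,1,0],[0,-0.1,1.3,0],[0,-0.1,1.3,0]]'
python3 -c "
from h import *
rows3((-64,-142,30))"
```

```text
t: 15.35
eef_pos: [0.5328, -0.1585, 0.0583]
eef_rot: [3.074, -0.001, 1.494]
contact_force: [-2.8, 0.7, 3.6]
grip_width: 1.0
grip_force: 1.6
t: 15.75
eef_pos: [0.534, -0.1587, 0.0461]
eef_rot: [3.071, 0.0, 1.494]
contact_force: [0.5, 0.5, 5.5]
grip_width: 1.0
grip_force: 2.7
t 15.75 [ 0.534  -0.1587  0.0461] press [ -62.6 -141.6] [3.071 0.    1.494] F [0.5 0.5 5.5] 
tool y,z [ 0.995 -0.076  0.071] [ 0.07  -0.006 -0.998]
[-0.04 -0.26  1.6 ]
```

Pedal is moving with the expected spring force. I'll carry on to the stop.

```bash
python3 -m creep '[[0,0,0.4,0],[0,-0.05,0.7,0],[0,-0.05,0.7,0]]'; python3 -m creep '[[0,0,0.3,0],[0,-0.05,0.6,0],[0,-0.05,0.6,0],[0,-0.05,0.6,0]]'
python3 -c "
from h import *
rows3((-64,-142,30))"
```

```text
t: 16.05
eef_pos: [0.5347, -0.1589, 0.0396]
eef_rot: [3.069, 0.001, 1.494]
contact_force: [2.1, 1.6, 6.7]
grip_width: 0.996
grip_force: 3.3
t: 16.45
eef_pos: [0.535, -0.1591, 0.0341]
eef_rot: [3.068, 0.001, 1.494]
contact_force: [2.1, 1.3, 9.3]
grip_width: 1.001
grip_force: 3.8
t 16.45 [ 0.535  -0.1591  0.0341] press [ -61.5 -141.9] [3.068e+00 1.000e-03 1.494e+00] F [2.1 1.3 9.3] 
tool y,z [ 0.994 -0.076  0.074] [ 0.073 -0.007 -0.997]
[-0.01 -0.28  0.4 ]
```

```bash
python3 -m creep '[[0,0,0.2,0],[0,-0.05,0.4,0],[0,-0.05,0.4,0],[0,-0.05,0.4,0]]'; python3 -m creep '[[0,0,0.2,0],[0,-0.05,0.4,0],[0,-0.05,0.4,0],[0,-0.05,0.4,0]]'
python3 -c "
from h import *
rows3((-64,-142,30))"
```

```text
t: 16.85
eef_pos: [0.5356, -0.1592, 0.032]
eef_rot: [3.065, 0.002, 1.494]
contact_force: [-3.1, 2.5, 21.7]
grip_width: 1.0
grip_force: 10.9
t: 17.25
eef_pos: [0.536, -0.1594, 0.0304]
eef_rot: [3.062, 0.003, 1.495]
contact_force: [-10.5, 7.4, 41.3]
grip_width: 0.998
grip_force: 21.7
t 17.25 [ 0.536  -0.1594  0.0304] press [ -60.5 -142.1] [3.062e+00 3.000e-03 1.495e+00] F [-10.5   7.4  41.3] 
tool y,z [ 0.994 -0.076  0.079] [ 0.079 -0.009 -0.997]
[ 0.01 -0.35  0.01]
```

```bash
python3 -m creep '[[0,0,-0.6,0],[0,0,-1.2,0],[0,0,-2,0],[0,0,-3,0],[0,0,-4,0],[0,0,-4.9,0],[0,0,-4.9,0]]'; python3 -m creep '[[0,-1,0,0],[0,-2.5,0,0],[0,-4,0,0],[0,-5.5,0,0],[0,-6.5,0,0],[0,-6.5,-3,0],[0,-6.5,-8,0],[0,-6.5,-13,0],[0,-6.5,-18,0],[0,-6.5,-22,0],[0,-6.5,-22,0]]'
python3 - <<'E'
from h import *
rows3()
c=ctrl.camera("top")
f=sum(ctrl.camera("scene")["frame"].astype(float) for i in range(4))/4
o=np.load("s2.npy").astype(np.float32).mean(2)
a=o[291:312,270:300].copy();b=f[291:312,270:300].mean(2).astype(np.float32).copy()
print(cv2.phaseCorrelate(a,b))
cv2.imwrite("pics/end.png",cv2.convertScaleAbs(np.hstack([cv2.resize(f[180:380,80:340].astype(np.uint8),(520,400)),cv2.resize(c["frame"][170:350,380:506],(280,400))]),alpha=1.5))
E
```

```text
t: 17.95
eef_pos: [0.5293, -0.1583, 0.0746]
eef_rot: [3.072, 0.0, 1.494]
contact_force: [0.7, -0.5, 1.2]
grip_width: 1.001
grip_force: 0.0
t: 19.05
eef_pos: [0.451, -0.1531, 0.2941]
eef_rot: [3.063, 0.004, 1.494]
contact_force: [0.6, 0.4, -1.2]
grip_width: 0.995
grip_force: 0.0
t 19.05 [ 0.451  -0.1531  0.2941] press [-145.8 -142.1] [3.063 0.004 1.494] F [ 0.6  0.4 -1.2] 
tool y,z [ 0.994 -0.076  0.078] [ 0.078 -0.01  -0.997]
((0.03882120028066893, 0.049773173149082695), 1.0037086859759357)
```

View pics/end.png

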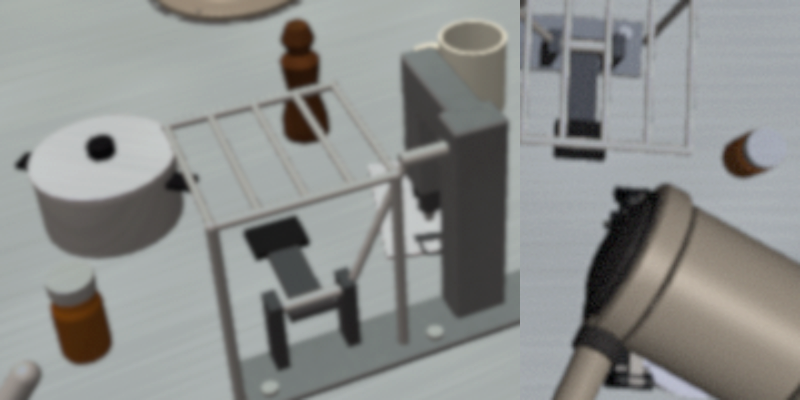

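The pedal pad is up again at (278,237) and the lid has not moved (shift under 0.1 px). The saucepan, mill, mug and jar all stand, and the arm touches nothing. I'll hand it in.

```bash
python3 -c "
from rig import ctrl
print(ctrl.job_done())"
```

```text
the job is handed in; nothing more can be done
None
```

I slid the lid until its rivet sat under the punch tip (within about 1 mm by the camera) and let go, then pushed the pedal to its stop and let it come up; the lid stayed put, the saucepan, mill, mug and jar looked undisturbed, the tea tin was not in the last pictures, and the job was handed in at about 19 s after one brief 20 N touch on the shelf bar.

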